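# Lock a parts reel on its stand with a pin spanner

## Robot

A 6-joint arm with a two-finger parallel gripper is mounted at the origin on the work surface; the furniture and walls round the work are solid. World frame = base frame: x ahead of the robot, y to its left, z up, the work surface at z = 0. Lengths are in m, angles in rad, forces in N, time in s.
With the tool pointing down it reaches from about 0.275 to 0.85 m from the base axis. Payload 19 kg.
Tool frame: the origin (TCP) lies on the centre line of the jaws, within the pads' length; the fingertips stand 19 mm ahead of it and the grasp point (between the pads) is the TCP; z points along the fingers, y is the line along which they close (so a half turn about z gives the same grasp; the last joint's range is limited). The gripper opens to 85 mm and grips with 20 to 120 N. Pads are 22 mm wide; open, the fingers measure 114 mm over their backs; the gripper's body (76 mm by 85 mm) begins 54 mm behind the grasp point. The pads swing forward as they close: fully open they stand 13 mm farther back than shut.
Start: joints at [1.113, 0.15, 1.437, -0, 1.554, -0.134], TCP at [0.183, 0.545, 0.25] pointing down, gripper open.
Joint ranges: [-2.8, 2.8], [-0.68, 2.1], [0.12, 2.68], [-1.39, 4.53], [0.16, 2.79], [-2.81, 2.81]. Speed limits (rad/s): [1.89, 1.89, 2.22, 3.01, 3.01, 3.01].

## Interface

Orientations are given as a unit quaternion [x, y, z, w].
In Python, from plant import robot gives the robot as it stands.
- The arm moves only by the shell command python3 -m jog 'ROWS'. ROWS is JSON, a list of rows, each an object of numbers: "tx", "ty", "tz": the shift along the tool's x, y, z in cm; "yaw": the turn about the tool's z in rad; "jaw": the opening in per cent of the stroke, from 0 (shut) to 100 (fully open). In form: [{"tx": .., "ty": .., "tz": .., "yaw": .., "jaw": ..}, ...]. A call has 1 to 10 rows; each row is the pose to reach, as a shift and turn from the pose commanded when the call began, along the tool's axes at that moment; what a row does not reach only later rows make up. A row lasts 1/10 s, in which the tool goes at most 50 mm and 8.59 degrees, less where a joint would pass 70% of its speed; a pose out of reach is approached as far as the arm can. A call with a gripper value outside its range is refused whole. The fingers move at their own pace and stop on an object; the grip force is fixed at half the most. Time passes only in rows, so rows that repeat a pose let the fingers close. It gives the time, the measured TCP pose, the force, the opening and the grip force at its end, in the units of the state.
- robot.get_state(): the state, without advancing time (a new reading comes with each control period).
- robot.read_camera(name): name is "side" or "top"; returns (picture, depth): 480x640x3 uint8, red, green, blue; 480x640 float32, m along the optical axis (not along the pixel's ray), 0 where there is no reading.
- robot.camera_params(name): a dict with "fovy" (degrees; the focal length in pixels is half the picture's height over the tangent of half this angle, whatever the lens; pixels are square), "cx", "cy" (the principal point, pixels), "distortion" ([k1, k2, p1, p2, k3] as OpenCV has them; the pictures are not rectified), "eye" and "attitude" of the camera in the world. Camera axes: x right, y up, looking along -z (the intrinsics and any distortion apply to the point x, -y, -z); pixel columns grow to the right and rows downward; lengths in m; the calibration is good to about 2 mm. A picture is of the moment at which its call begins. camera_params takes no time and is no camera call.
- robot.sign_off(): hands the job in; it is judged then, once.
The state is a dict: "time": time; "joint_pos": joint angles; "dq": joint speeds; "effort": joint torques, N m; "tcp_pos": TCP position; "orientation": TCP orientation; "ft_force": force on the tool from outside, world axes, zero at the start; "torque": the same for the moment, N m; "width": finger opening in m; "finger_force": force on a finger pad.
Only numpy, scipy, OpenCV 4.12 (cv2) and the standard library are available. Lean on these libraries where they do the work, as an engineer would, in place of code of your own. Each camera call takes 0.05 s, during which the arm holds its last target. There are 200 camera calls.

## Task

Lock the reel of taped parts on its stand: pick up the two-prong pin spanner, put both prongs down into the two holes of the steel collar on top of the reel, and with the spanner turn the collar clockwise (seen from above) until its nose is right up against the stop post. Then lift the spanner out and set it down flat on the mat, prongs down as it lay, without dropping it. Turn the collar with the spanner only, do not push the stand, reel or collar with the gripper, and leave the other things where they are.

Things in the scene. Friction and masses are not known exactly. Their poses are not given: they have to be found in the camera images.
- pin_spanner: T-shaped steel pin spanner, loose, 0.13 to 0.25 kg, lying on its two prongs and a foot. Origin midway between the prong tips, on the mat as it lies; z up. Head: bar along y, 76 x 20 mm, z 16 to 26 mm. Handle along -x, 14 mm wide; its black grip, x -50 to -130 mm, spans z 16 to 28; foot (12 mm diameter) at x -130, z 0 to 22. Centre of mass near x -43. Fits the collar either way round (half turn about z)
- prong_1 (a point): tip (lowest point, on the axis) of the spanner's prong at its y = +28 mm: a round pin of 8 mm diameter under the end of the head, reaching 16 mm below the head's underside, the last 3 mm tapered to 5 mm
- prong_2 (a point): tip of the other, equal prong at the spanner's y = -28 mm
- reel_stand: fixed stand: grey round base 160 mm diameter and 10 mm high, on it a card reel of taped parts 150 mm diameter (its top at 68 mm), on it a dark steel plate 116 mm diameter (its top at 73 mm), and on top the steel collar. Origin at the centre of the base's underside, on the mat; z up
- collar_mid (a point): centre of the collar's top face, on its upright turning axis, 92 mm above the mat; turns with the collar. The collar is a flat steel ring, 84 mm diameter, 18 mm high, bore 28 mm, with two round through holes. y axis from hole 2 to hole 1, x axis to the nose (10 mm wide lug standing out from the rim to 53 mm from the axis), z up
- collar_hole_1 (a point): mouth centre (top face) of the collar hole at collar_mid y = +28 mm: 12 mm diameter (14 mm at its chamfer), 18 mm deep; the spanner's head lies on the top face when the prongs are fully in
- collar_hole_2 (a point): mouth centre of the other, equal hole at collar_mid y = -28 mm
- stop_post (a point): top of the bright round stop post, 8 mm diameter, on the dark plate, 49 mm from the collar's axis, 90 mm above the mat (2 mm below the collar's top)
- collar (a joint): turn of the collar in rad; grows clockwise seen from above; 0 = fully open, 1.30 = hard end, nose against the stop post. It starts 0.75 to 1.2 rad short of it, turns stiffly (friction about 0.12 N m) and stays where it is left; no spring
- flux_bottle: bystander, small white bottle with a red needle cap, 40 mm diameter, 116 mm high; origin at the centre of its underside
- side_cutters: bystander, red-handled side cutters lying flat, 151 x 47 x 12 mm; origin at the centre of its underside

How it is judged:
On the way, in this order (a step that is already met when the one before it is completed fails the run):
1. both prongs of the spanner are at least 10 mm deep in the collar's two holes, the collar not yet turned home (((z of each of prong_1, prong_2 in the frame of collar_mid below -0.01 m and horizontal distance between prong_1 and collar_hole_1 below 0.006 m and horizontal distance between prong_2 and collar_hole_2 below 0.006 m) or (z of each of prong_1, prong_2 in the frame of collar_mid below -0.01 m and horizontal distance between prong_1 and collar_hole_2 below 0.006 m and horizontal distance between prong_2 and collar_hole_1 below 0.006 m)) and value of joint collar below 1.1 rad), for 0.2 s.
2. the collar is turned home against its stop (within 0.07 rad) with both prongs still in the holes (((z of each of prong_1, prong_2 in the frame of collar_mid below -0.01 m and horizontal distance between prong_1 and collar_hole_1 below 0.006 m and horizontal distance between prong_2 and collar_hole_2 below 0.006 m) or (z of each of prong_1, prong_2 in the frame of collar_mid below -0.01 m and horizontal distance between prong_1 and collar_hole_2 below 0.006 m and horizontal distance between prong_2 and collar_hole_1 below 0.006 m)) and value of joint collar above 1.23 rad), for 0.1 s.
At the end, for the whole second after the job is handed in: The collar stands home, within 0.07 rad of its hard end; the spanner lies still and released on the mat beside the stand, prongs down on its prongs and foot (origin less than 6 mm above the mat, tilted less than 0.05 rad) (value of joint collar above 1.23 rad and height (world z) of pin_spanner below 0.006 m and angle between pin_spanner's own z axis and vertical below 0.05 rad and horizontal distance between pin_spanner and collar_mid above 0.09 m and linear speed of pin_spanner below 0.02 m/s); the robot touches nothing.
It fails at once if the gripper pushes the stand, reel or collar with more than 5 N (contact force between the fingers and reel_stand above 5 N).
It fails at once if the spanner is dropped or thrown: it moves faster than 0.7 m/s out of the fingers (a fall of about 25 mm) (linear speed of pin_spanner above 0.7 m/s and contact force between the fingers and pin_spanner below 0.1 N).
It fails at once if a bystander (bottle, side cutters) is shifted more than 30 mm or the bottle is knocked over (distance of any of flux_bottle, side_cutters from where it was at the start of the episode above 0.03 m or angle between flux_bottle's own z axis and vertical above 0.5 rad).
It also fails if it takes over 53 s, if anything falls off the work surface, if the arm or the gripper's body presses on something with over 40 N, if the wrist force passes 120 N, or if a joint passes its speed limit or range.

## Working session

There is one attempt and no reset: what is moved stays moved. The work goes in short steps, Python scripts to look and compute and a shell command to move; the robot and the scene stay as the last step left them, time stands still between calls to the robot, and variables do not carry over. Pictures are saved under pics/ and viewed, at most 10 in all, crops included, and the job is handed in when it is done.

```bash
mkdir -p pics; ls
cat > h.py <<'E'
import numpy as np, cv2
from scipy.spatial.transform import Rotation as R
from plant import robot
def cam(n):
    p=robot.camera_params(n); f=240/np.tan(np.radians(p["fovy"])/2)
    K=np.array([[f,0,p["cx"]],[0,f,p["cy"]],[0,0,1]])
    a=np.array(p["attitude"],float)
    M=R.from_quat(a).as_matrix() if a.size==4 else a.reshape(3,3)
    return K,np.array(p["distortion"],float),np.array(p["eye"],float),M
def ray(n,uv):
    K,d,e,M=cam(n)
    q=cv2.undistortPoints(np.array(uv,float).reshape(-1,1,2),K,d)[:,0]
    return e,(M@np.c_[q[:,0],-q[:,1],-np.ones(len(q))].T).T
def atz(n,uv,z):
    e,r=ray(n,uv); z=np.broadcast_to(z,len(r)); return e+r*((z-e[2])/r[:,2])[:,None]
def proj(n,P):
    K,d,e,M=cam(n); c=(np.array(P,float).reshape(-1,3)-e)@M; c=c*[1,-1,-1]
    return cv2.projectPoints(c,np.zeros(3),np.zeros(3),K,d)[0][:,0]
def shot(n,name,crop=None,s=1):
    im,dp=robot.read_camera(n); im=cv2.cvtColor(im,cv2.COLOR_RGB2BGR)
    if crop: x,y,w,h=crop; im=im[y:y+h,x:x+w]
    if s!=1: im=cv2.resize(im,None,fx=s,fy=s,interpolation=cv2.INTER_CUBIC)
    cv2.imwrite("pics/"+name,im); return dp
E
python3 - <<'E'
from h import *
print(robot.get_state())
for n in("top","side"): print(robot.camera_params(n)); shot(n,n+"0.png")
E
```

```text
pics
{'time': 0.0, 'joint_pos': array([ 1.11301154e+00,  1.50947365e-01,  1.43801057e+00,  8.78861294e-06,
        1.55376948e+00, -1.33992269e-01]), 'dq': array([ 9.20616162e-04,  3.07761956e-03,  8.55222160e-05,  7.01445006e-05,
        1.08330404e-03, -1.38868612e-03]), 'effort': array([ 5.83109839e-03, -7.13058615e+01, -5.70862341e+01,  2.32271705e-04,
        9.08586429e-03, -6.97764654e-05]), 'tcp_pos': array([0.18286235, 0.54492542, 0.24970763]), 'orientation': array([ 1.61190007e-01,  9.86923229e-01, -5.41440443e-04, -1.69644340e-04]), 'ft_force': array([ 0.37984551, -0.05676149, -0.01501597]), 'torque': array([0.0336243 , 0.02200733, 0.01117046]), 'finger_force': 0.0, 'width': 0.0855618676445165}
{'fovy': 55.19871228305001, 'cx': 324.3766517125414, 'cy': 245.04898810451942, 'distortion': array([0.03450895, 0.        , 0.        , 0.        , 0.        ]), 'eye': array([ 0.46028276, -0.22563674,  0.92804891]), 'attitude': array([ 0.01661477, -0.02969985, -0.70202813,  0.71133562])}
{'fovy': 50.94968448571532, 'cx': 320.96779018196634, 'cy': 232.87320328968576, 'distortion': array([-0.0393747,  0.       ,  0.       ,  0.       ,  0.       ]), 'eye': array([ 0.18309772, -1.0695574 ,  0.46119305]), 'attitude': array([ 0.54269942, -0.11825165, -0.16025992,  0.81597221])}
```

View pics/top0.png

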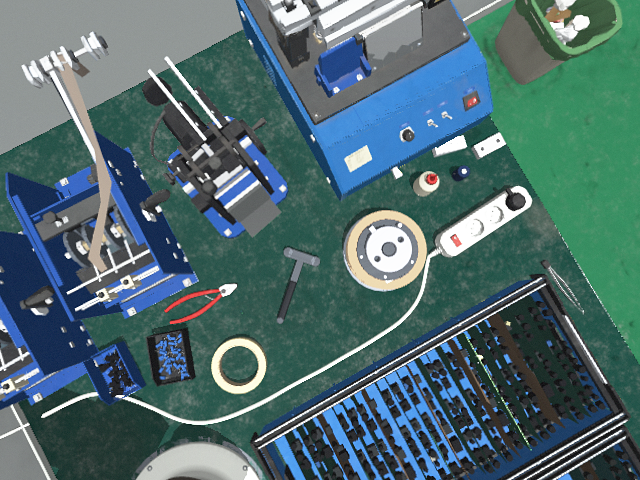

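View pics/side0.png

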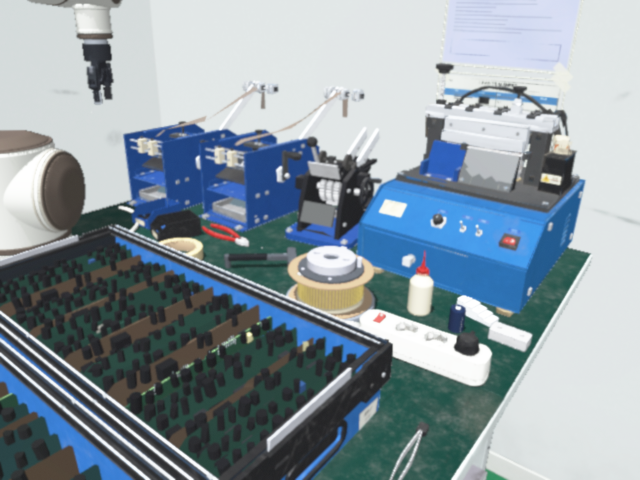

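The top view shows the spanner with its head at about (302,257) and its grip end at (281,320). The collar is at about (388,249), the bottle at (427,183) and the cutters at (200,300). Next I'll enlarge this area.

Run:
```python
from h import *
dp=shot("top","top1.png",(265,200,170,127),4.7)
print(dp[262,300],dp[245,400])
```

```text
0.9050065 0.84116125
```

View pics/top1.png

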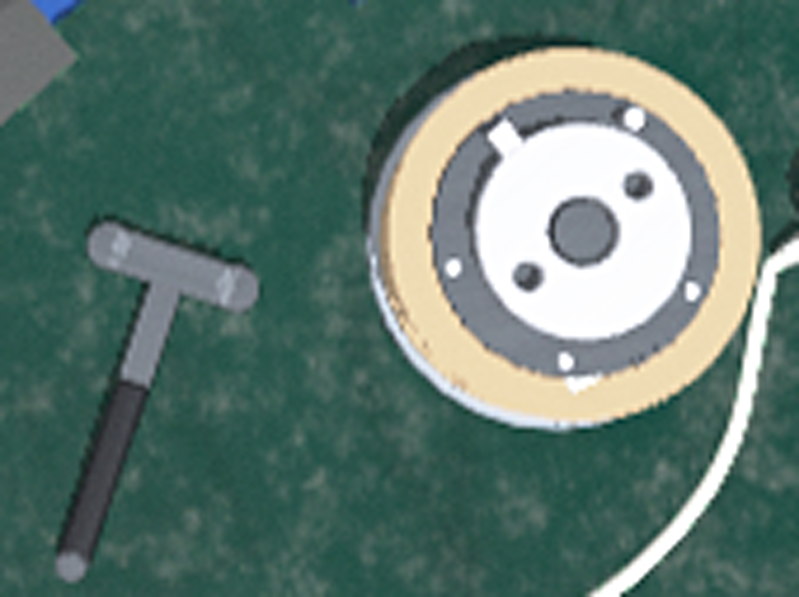

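The crop (4.7x, offset 265,200) shows:
- **Spanner:** head end centres at (108,242) and (240,288), foot at (71,566).
- **Collar:** centre (582,232), holes (528,276) and (638,185), nose (505,137).
- **Stop post:** (634,117), so the collar needs about 0.9 rad clockwise.

```bash
cat >> h.py <<'E'
def cp(l,off=(265,200),s=4.7): return (np.array(l,float)+.5)/s-.5+np.array(off)
E
python3 - <<'E'
from h import *
H=atz("top",cp([(108,242),(240,288)]),.026); F=atz("top",cp([(71,566)]),.026)[0]
C=atz("top",cp([(582,232),(528,276),(638,185),(505,137)]),.092); S=atz("top",cp([(634,117)]),.090)[0]
m=H.mean(0); print("head",H,"mid",m,"foot",F, np.linalg.norm(H[0]-H[1]),np.linalg.norm(F-m))
h=m-F; print("handle yaw",np.degrees(np.arctan2(h[1],h[0])))
v=H[0]-H[1];print("bar",np.degrees(np.arctan2(v[1],v[0])))
print("collar",C,"holes mid",C[1:3].mean(0),np.linalg.norm(C[1]-C[2]))
v=C[1]-C[2];print("yaw h2->h1",np.degrees(np.arctan2(v[1],v[0])))
for p in(C[3],S): v=p-C[0];print(np.degrees(np.arctan2(v[1],v[0])),np.linalg.norm(v[:2]))
print("others",atz("top",[(427,183),(200,300),(270,215),(340,190)],[.1,.01,.1,.1]))
s=robot.get_state(); print(R.from_quat(s["orientation"]).as_matrix().round(3))
E
```

```text
head [[ 0.50667862 -0.16984197  0.026     ]
 [ 0.48817677 -0.22525696  0.026     ]] mid [ 0.49742769 -0.19754946  0.026     ] foot [ 0.37241523 -0.15702704  0.026     ] 0.05842207784286577 0.13141606356218127
handle yaw -17.959948609711425
bar 71.536969175702
collar [[ 0.50967567 -0.3579685   0.092     ]
 [ 0.49227552 -0.3370245   0.092     ]
 [ 0.52831442 -0.37974848  0.092     ]
 [ 0.54636283 -0.32776931  0.092     ]] holes mid [ 0.51029497 -0.35838649  0.092     ] 0.055894012129087345
yaw h2->h1 130.14859374633585
39.45964709950663 0.04751777877413298
-24.297552850856267 0.04988622763164505
others [[ 0.63092869 -0.42676251  0.1       ]
 [ 0.40861296  0.00177171  0.01      ]
 [ 0.56786871 -0.14149174  0.1       ]
 [ 0.61563269 -0.26784059  0.1       ]]
[[-0.948  0.318 -0.   ]
 [ 0.318  0.948 -0.001]
 [ 0.    -0.001 -1.   ]]
```

Run:
```python
from h import *
im,dp=robot.read_camera("top")
v,u=np.mgrid[0:480,0:640]; uv=np.c_[u.ravel(),v.ravel()]
e,r=ray("top",uv); K,d,e,M=cam("top")
P=e+r*dp.ravel()[:,None]; P=P[dp.ravel()>0]
print("y\\x    ",*[f"{x:.2f}" for x in np.arange(.1,.8,.05)])
for y in np.arange(.6,-.7,-.05):
    print(f"{y:.2f}",*[ (lambda q:f"{np.percentile(q,98):5.2f}" if len(q)>5 else "  -- ")(P[(abs(P[:,0]-x)<.025)&(abs(P[:,1]-y)<.025),2]) for x in np.arange(.1,.8,.05)])
```

```text
y\x     0.10 0.15 0.20 0.25 0.30 0.35 0.40 0.45 0.50 0.55 0.60 0.65 0.70 0.75
0.60   --    --    --    --    --    --    --    --    --    --    --    --    --    -- 
0.55   --    --    --    --    --    --    --    --    --    --    --    --    --    -- 
0.50   --    --    --    --    --    --    --    --    --    --    --    --    --    -- 
0.45   --    --    --    --    --    --    --    --    --    --    --    --  -0.05 -0.03
0.40   --    --    --    --    --    --    --    --    --  -0.00 -0.00 -0.00 -0.00  0.04
0.35   --    --   0.05  0.08  0.05  0.08   --    --   0.10  0.09   --  -0.00 -0.00  0.07
0.30 -0.00 -0.00  0.07  0.15  0.12  0.13   --   0.17  0.13   --   0.17  0.12 -0.00 -0.00
0.25  0.00  0.00  0.01  0.16  0.18  0.19  0.19  0.18  0.19  0.19  0.19  0.01 -0.00 -0.00
0.20 -0.00 -0.00  0.01  0.04  0.18  0.18  0.19  0.19  0.19  0.20  0.17   --  -0.00  0.00
0.15  0.00  0.00  0.03  0.04  0.04  0.02  0.19  0.18  0.20  0.17  0.18  0.23  0.30  0.31
0.10  0.01  0.00  0.01  0.04  0.04  0.04  0.18  0.19  0.20  0.21  0.23  0.26  0.29  0.31
0.05  0.02  0.01  0.01  0.02  0.02  0.04  0
[... 604 characters left out ...]
 0.10  0.11  0.11  0.00  0.00  0.07  0.09  0.09  0.11  0.15  0.17  0.18
-0.35  0.10  0.10  0.10  0.10  0.11  0.01  0.00  0.09  0.09  0.09  0.07  0.12  0.16  0.17
-0.40  0.10  0.10  0.10  0.10  0.11  0.11  0.01  0.07  0.09  0.09  0.07  0.09  0.15  0.17
-0.45  0.10  0.10  0.10  0.10  0.11  0.11  0.01  0.01  0.07  0.07  0.00  0.09  0.12  0.16
-0.50  0.10  0.10  0.10  0.10  0.10  0.11  0.11  0.00  0.04  0.04  0.04  0.04  0.04  0.14
-0.55  0.11  0.10  0.10  0.10  0.09  0.10  0.11  0.10  0.00  0.04  0.04  0.00  0.02  0.12
-0.60  0.11  0.11  0.10  0.10  0.10  0.10  0.11  0.11  0.00  0.04  0.06  0.05  0.02  0.02
-0.65  0.11  0.11  0.10  0.10  0.10  0.10  0.11  0.11  0.00  0.00  0.04  0.04  0.00   --
```

```bash
python3 -m jog '[{"tz":-5,"yaw":0.15,"jaw":70},{"tx":-5.9,"ty":-7.5,"tz":-5,"yaw":0.45},{"tx":-11.8,"ty":-15.1,"tz":-5,"yaw":0.75},{"tx":-23.6,"ty":-30.2,"tz":-5,"yaw":1.5},{"tx":-23.6,"ty":-30.2,"tz":-5,"yaw":1.5},{"tx":-23.6,"ty":-30.2,"tz":-5,"yaw":1.5},{"tx":-23.6,"ty":-30.2,"tz":-5,"yaw":1.5},{"tx":-23.6,"ty":-30.2,"tz":-5,"yaw":1.5},{"tx":-23.6,"ty":-30.2,"tz":-5,"yaw":1.5},{"tx":-23.6,"ty":-30.2,"tz":-5,"yaw":1.5}]'
cat >> h.py <<'E'
def go(x,y,z,psi):
    s=robot.get_state(); M=R.from_quat(s["orientation"]).as_matrix()
    d=np.array([x,y,z])-s["tcp_pos"]; c=np.degrees(np.arctan2(M[1,0],M[0,0]))
    print("t",s["time"],"cm",(M.T@d*100).round(2),"yaw",np.radians((c-psi+180)%360-180).round(3),"now",s["tcp_pos"].round(4),round(c,2),"tilt",M[:,2].round(3),"q",s["joint_pos"].round(2),"w",round(s["width"],4),"F",s["ft_force"].round(1))
E
python3 -c "
from h import *
go(.4385,-.178,.25,-18.2)"
```

```text
t 0.2 cm [-4.723e+01 -6.041e+01  3.000e-02] yaw 3.135 now [0.1829 0.545  0.2499] 161.45 tilt [-0.    -0.001 -1.   ] q [ 1.11  0.15  1.44  0.    1.55 -0.13] w 0.0852 F [-0.2  0.6  0.1]invalid input at $[0]: expected keys tx, ty, tz, yaw, jaw
```

```bash
python3 -m jog '[{"tx":0,"ty":0,"tz":-5,"yaw":0.15,"jaw":60},{"tx":-11.8,"ty":-15.1,"tz":-5,"yaw":0.75,"jaw":60},{"tx":-23.6,"ty":-30.2,"tz":-5,"yaw":1.5,"jaw":60},{"tx":-23.6,"ty":-30.2,"tz":-5,"yaw":1.5,"jaw":60},{"tx":-23.6,"ty":-30.2,"tz":-5,"yaw":1.5,"jaw":60},{"tx":-23.6,"ty":-30.2,"tz":-5,"yaw":1.5,"jaw":60},{"tx":-23.6,"ty":-30.2,"tz":-5,"yaw":1.5,"jaw":60},{"tx":-23.6,"ty":-30.2,"tz":-5,"yaw":1.5,"jaw":60},{"tx":-23.6,"ty":-30.2,"tz":-5,"yaw":1.5,"jaw":60},{"tx":-23.6,"ty":-30.2,"tz":-5,"yaw":1.5,"jaw":60}]'
python3 -c "
from h import *
go(.4385,-.178,.25,-18.2)"
```

```text
time: 1.2
tcp_pos: [0.3116, 0.1806, 0.3004]
orientation: [0.793, 0.609, 0.0, 0.001]
ft_force: [-0.0, 0.0, 0.1]
width: 0.0513
finger_force: 0.0
t 1.2 cm [-31.34  21.54   5.08] yaw 1.626 now [0.3116 0.1806 0.3004] 74.99 tilt [ 0.001 -0.001 -1.   ] q [ 0.31 -0.33  1.77 -0.    1.69  0.57] w 0.0513 F [-0.   0.   0.1]
```

```bash
python3 -m jog '[{"tx":-31.3,"ty":21.5,"tz":0,"yaw":1.63,"jaw":60},{"tx":-31.3,"ty":21.5,"tz":0,"yaw":1.63,"jaw":60},{"tx":-31.3,"ty":21.5,"tz":0,"yaw":1.63,"jaw":60},{"tx":-31.3,"ty":21.5,"tz":0,"yaw":1.63,"jaw":60},{"tx":-31.3,"ty":21.5,"tz":0,"yaw":1.63,"jaw":60},{"tx":-31.3,"ty":21.5,"tz":5,"yaw":1.63,"jaw":60},{"tx":-31.3,"ty":21.5,"tz":10,"yaw":1.63,"jaw":60},{"tx":-31.3,"ty":21.5,"tz":18,"yaw":1.63,"jaw":60},{"tx":-31.3,"ty":21.5,"tz":18,"yaw":1.63,"jaw":60},{"tx":-31.3,"ty":21.5,"tz":18,"yaw":1.63,"jaw":60}]' >/dev/null
python3 -m jog '[{"tx":0,"ty":0,"tz":0,"yaw":0,"jaw":60},{"tx":0,"ty":0,"tz":0,"yaw":0,"jaw":60}]'
python3 -c "
from h import *
go(.4385,-.178,.022,-18.2);shot('side','side1.png',(190,200,200,150),4)"
```

```text
time: 2.4
tcp_pos: [0.4411, -0.1728, 0.121]
orientation: [0.997, -0.078, -0.0, -0.0]
ft_force: [0.6, -0.3, 0.8]
width: 0.051
finger_force: 0.0
t 2.4 cm [-0.17  0.56  9.9 ] yaw 0.161 now [ 0.4411 -0.1728  0.121 ] -8.97 tilt [-0.001  0.    -1.   ] q [-0.54  0.02  1.85 -0.    1.27  1.19] w 0.051 F [ 0.6 -0.3  0.8]
```

View pics/side1.png

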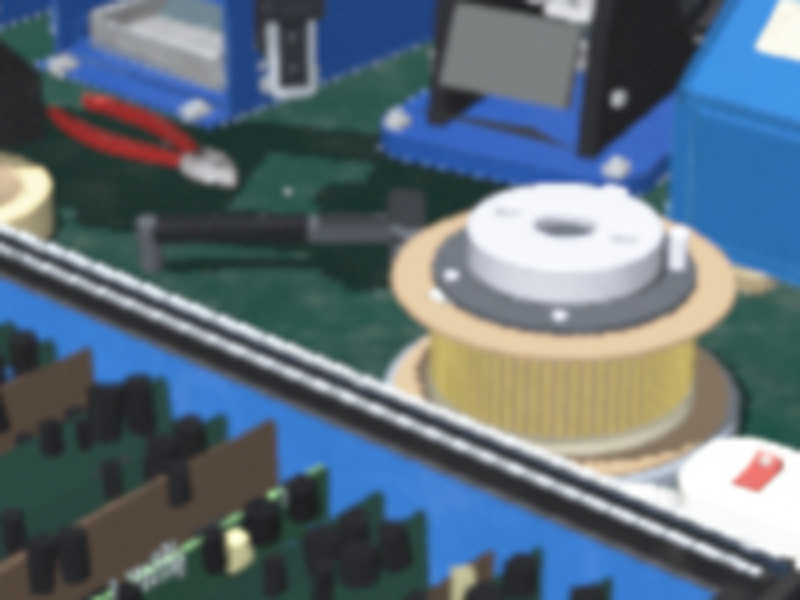

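The side crop (4x, offset 190,200) shows the spanner lying clear, with the foot at (150,220). The bore is at (563,227), the holes at (507,212) and (625,240), and the post top at (678,230). The arm isn't in the crop yet.

```bash
python3 -m jog '[{"tx":-0.17,"ty":0.56,"tz":0,"yaw":0.15,"jaw":60},{"tx":-0.17,"ty":0.56,"tz":2,"yaw":0.161,"jaw":60},{"tx":-0.17,"ty":0.56,"tz":5,"yaw":0.161,"jaw":60},{"tx":-0.17,"ty":0.56,"tz":8,"yaw":0.161,"jaw":60},{"tx":-0.17,"ty":0.56,"tz":9.75,"yaw":0.161,"jaw":60},{"tx":-0.17,"ty":0.56,"tz":9.75,"yaw":0.161,"jaw":60},{"tx":-0.17,"ty":0.56,"tz":9.75,"yaw":0.161,"jaw":60}]'
python3 -c "
from h import *
go(.4385,-.178,.023,-18.2);shot('side','side2.png',(190,200,200,150),4)
print('side collar est: bore,holes',atz('side',cp([(563,227),(507,212),(625,240),(678,230)],(190,200),4),[.092,.092,.092,.09]).round(4))
print('head mid proj', (proj('side',[(.4974,-.1975,.026),(.5067,-.1698,.026),(.3724,-.157,.022)])-[190,200])*4)"
```

```text
time: 3.15
tcp_pos: [0.4395, -0.1783, 0.0249]
orientation: [0.987, -0.159, 0.001, 0.0]
ft_force: [0.0, 0.4, 0.6]
width: 0.0512
finger_force: 0.0
t 3.15 cm [-0.11  0.01  0.19] yaw -0.001 now [ 0.4395 -0.1783  0.0249] -18.28 tilt [ 0.002 -0.001 -1.   ] q [-0.55  0.14  1.94 -0.    1.06  1.34] w 0.0512 F [0.  0.4 0.6]
side collar est: bore,holes [[ 0.5108 -0.3552  0.092 ]
 [ 0.4941 -0.3325  0.092 ]
 [ 0.5303 -0.3764  0.092 ]
 [ 0.558  -0.3717  0.09  ]]
head mid proj [[407.65233327 223.18379427]
 [406.32982845 199.30937696]
 [146.13005546 235.46920252]]
```

View pics/side2.png

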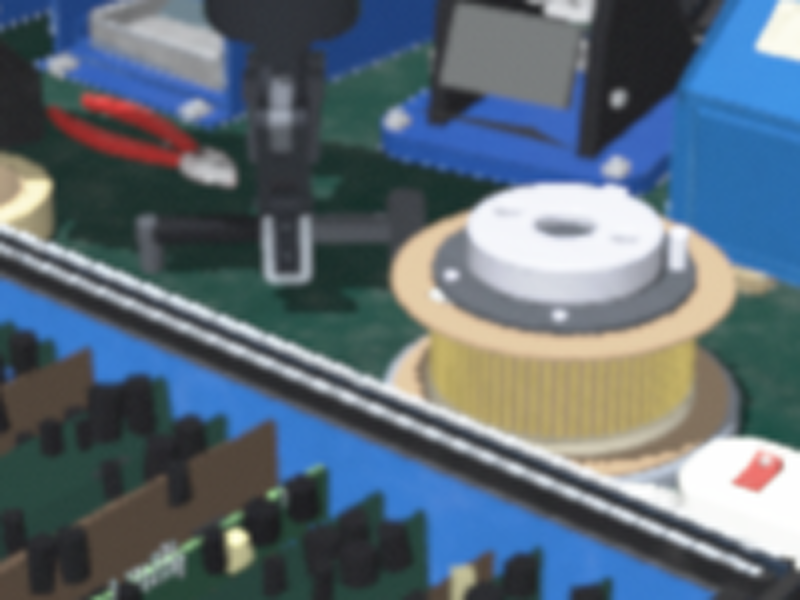

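The fingers straddle the grip around (287,240) in the crop. Now close and lift, and later compare the spanner with the collar in the same camera.

```bash
python3 -m jog '[{"tx":0,"ty":0,"tz":0.1,"yaw":0,"jaw":30},{"tx":0,"ty":0,"tz":0.1,"yaw":0,"jaw":0},{"tx":0,"ty":0,"tz":0.1,"yaw":0,"jaw":0},{"tx":0,"ty":0,"tz":0.1,"yaw":0,"jaw":0},{"tx":0,"ty":0,"tz":0.1,"yaw":0,"jaw":0},{"tx":0,"ty":0,"tz":0.1,"yaw":0,"jaw":0},{"tx":0,"ty":0,"tz":0.1,"yaw":0,"jaw":0}]'
python3 -c "
from h import *
go(.4385,-.178,.023,-18.2)"
```

```text
time: 3.9
tcp_pos: [0.4389, -0.1783, 0.0227]
orientation: [0.987, -0.16, 0.001, 0.0]
ft_force: [-2.0, 3.1, 10.2]
width: 0.0127
finger_force: 58.3
t 3.9 cm [-0.05 -0.02 -0.03] yaw -0.004 now [ 0.4389 -0.1783  0.0227] -18.42 tilt [ 0.001 -0.    -1.   ] q [-0.55  0.14  1.94  0.    1.05  1.34] w 0.0127 F [-2.   3.1 10.2]
```

```bash
python3 -m jog '[{"tx":0,"ty":0,"tz":-1,"yaw":0,"jaw":0},{"tx":0,"ty":0,"tz":-3,"yaw":0,"jaw":0},{"tx":0,"ty":0,"tz":-6,"yaw":0,"jaw":0},{"tx":0,"ty":0,"tz":-10,"yaw":0,"jaw":0},{"tx":0,"ty":0,"tz":-13.7,"yaw":0,"jaw":0},{"tx":1,"ty":2.5,"tz":-13.7,"yaw":-0.13,"jaw":0},{"tx":2.5,"ty":5.5,"tz":-13.7,"yaw":-0.26,"jaw":0},{"tx":4,"ty":9,"tz":-13.7,"yaw":-0.39,"jaw":0},{"tx":5.5,"ty":12.5,"tz":-13.7,"yaw":-0.52,"jaw":0},{"tx":7,"ty":15,"tz":-13.7,"yaw":-0.65,"jaw":0}]' | tail -2
python3 -c "
from h import *
go(.4633,-.3966,.16,40)"
```

```text
width: 0.0127
finger_force: 59.1
t 4.9 cm [-1.12  5.11 -0.05] yaw -0.365 now [ 0.4572 -0.3447  0.1595] 19.1 tilt [-0.    -0.001 -1.   ] q [-0.78  0.19  1.57 -0.    1.37  0.46] w 0.0127 F [-0.2  0.9 -1.9]
```

```bash
python3 -m jog '[{"tx":-0.3,"ty":1.5,"tz":0,"yaw":-0.12,"jaw":0},{"tx":-0.7,"ty":3.3,"tz":0.5,"yaw":-0.25,"jaw":0},{"tx":-1.1,"ty":5.1,"tz":1.2,"yaw":-0.365,"jaw":0},{"tx":-1.1,"ty":5.1,"tz":2,"yaw":-0.365,"jaw":0},{"tx":-1.1,"ty":5.1,"tz":2,"yaw":-0.365,"jaw":0},{"tx":-1.1,"ty":5.1,"tz":2,"yaw":-0.365,"jaw":0},{"tx":-1.1,"ty":5.1,"tz":2,"yaw":-0.365,"jaw":0}]' | tail -2
python3 -c "
from h import *
go(.4633,-.3966,.14,40)
a,_=robot.read_camera('top');b,_=robot.read_camera('side')
a=cv2.resize(a[190:310,330:440],None,fx=3.6,fy=3.6,interpolation=2);b=cv2.resize(b[195:315,280:390],None,fx=3.6,fy=3.6,interpolation=2)
cv2.imwrite('pics/both1.png',cv2.cvtColor(np.hstack([a,b]),4))"
```

```text
width: 0.013
finger_force: 59.0
t 5.6 cm [-0.21  0.18 -0.05] yaw -0.005 now [ 0.4638 -0.3939  0.1395] 39.71 tilt [ 0. -0. -1.] q [-0.83  0.28  1.51 -0.    1.35  0.05] w 0.013 F [ 0.2 -0.  -1.4]
```

View pics/both1.png

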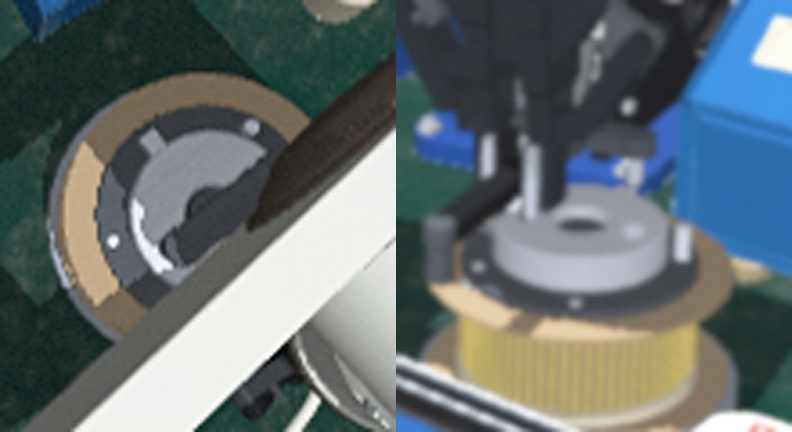

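In the top half the arm hides most of the scene. The head's free end is visible at about (178,247). In the side half, the right prong hangs at (632,175), roughly above the right hole at (636,232). I'll take a closer side crop.

```bash
python3 -c "
from h import *
shot('side','side3.png',(300,215,80,60),10)
s=robot.get_state();t=s['tcp_pos'];M=R.from_quat(s['orientation']).as_matrix();
o=t+M@[.0616,0,.0227];y=-M[:,1]*.028
f=lambda P:((proj('side',P)-[300,215]+.5)*10-.5).round(0)
print('tips',o+y,o-y,f([o+y,o-y]),'head ends bottom',f([o+y+[0,0,.016],o-y+[0,0,.016]]))
print('holes top-cam',f([(.4923,-.337,.092),(.5283,-.3797,.092)]))
print('holes below current',f([o+y*1,o-y])) 
"
```

```text
tips [ 0.49327495 -0.3332244   0.11664872] [ 0.52907402 -0.37628744  0.11668676] [[167. 253.]
 [462. 319.]] head ends bottom [[169. 168.]
 [466. 231.]]
holes top-cam [[168. 392.]
 [461. 460.]]
holes below current [[167. 253.]
 [462. 319.]]
```

View pics/side3.png

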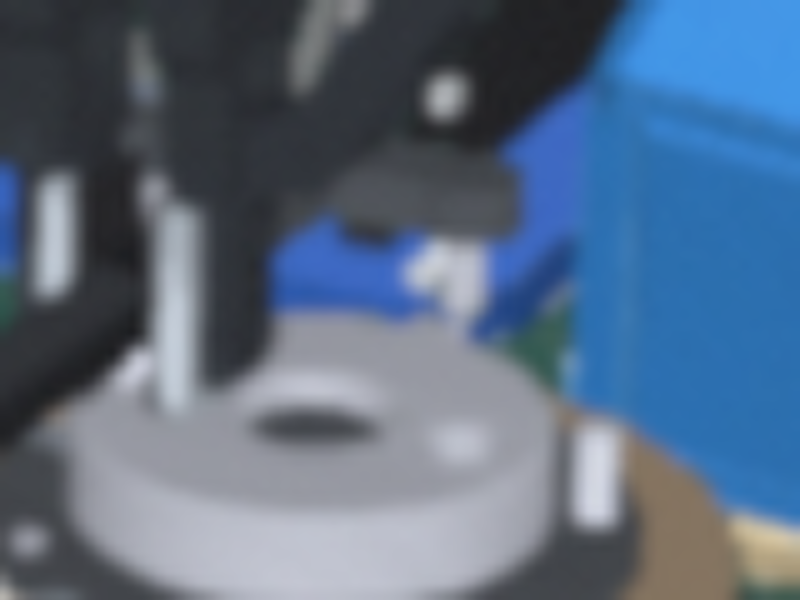

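The right prong tip is at (463,320), exactly where predicted at (462,319). The hole mouth is at (460,442) and the bore at about (316,408), so the side camera agrees with the robot.

```bash
python3 -c "
from h import *
P=atz('side',cp([(460,442),(316,408),(315,410)],(300,215),10),.092);print(P.round(4))
# edge-based ellipse of the collar top in the initial style: project circle guesses
f=lambda P:((proj('side',P)-[300,215]+.5)*10-.5).round(0)
for c in [(.5105,-.3552),(.5105,-.3570),(.5100,-.3583)]:
    a=np.linspace(0,6.283,400);E=lambda r,z:f(np.c_[c[0]+r*np.cos(a),c[1]+r*np.sin(a),0*a+z])
    for r in(.042,.014): e=E(r,.092);print(c,r,'x',e[:,0].min(),e[:,0].max(),'y',e[:,1].min(),e[:,1].max())
"
```

```text
[[ 0.5312 -0.3731  0.092 ]
 [ 0.5138 -0.3519  0.092 ]
 [ 0.5133 -0.3526  0.092 ]]
(0.5105, -0.3552) 0.042 x 62.0 551.0 y 319.0 527.0
(0.5105, -0.3552) 0.014 x 225.0 388.0 y 384.0 454.0
(0.5105, -0.357) 0.042 x 66.0 555.0 y 323.0 532.0
(0.5105, -0.357) 0.014 x 229.0 392.0 y 388.0 458.0
(0.51, -0.3583) 0.042 x 66.0 556.0 y 326.0 536.0
(0.51, -0.3583) 0.014 x 230.0 393.0 y 392.0 462.0
```

The two cameras put the collar's y a few mm apart. I'll overlay the model in both views to settle it.

```bash
python3 -c "
from h import *
s=robot.get_state();t=s['tcp_pos'];M=R.from_quat(s['orientation']).as_matrix();
o=t+M@[.0616,0,.0227];y=-M[:,1]*.028
c=np.array([.5105,-.3560]);hy=np.array([np.cos(np.radians(130)),np.sin(np.radians(130))])*.028
a=np.linspace(0,2*np.pi,60);circ=lambda p,r,z:np.c_[p[0]+r*np.cos(a),p[1]+r*np.sin(a),0*a+z]
L=[(circ(c,.042,.092),(0,0,255)),(circ(c,.014,.092),(0,0,255)),(circ(c+hy,.007,.092),(0,255,255)),(circ(c-hy,.007,.092),(0,255,255))]
for q in(o+y,o-y): L+=[(circ(q,.010,q[2]+.026),(0,255,0)),(circ(q,.004,q[2]+.003),(255,0,255))]
out=[]
for n,(x0,y0) in(('top',(360,220)),('side',(303,217))):
    im,_=robot.read_camera(n);im=cv2.resize(im[y0:y0+75,x0:x0+50],None,fx=8,fy=8,interpolation=2)[:,:,::-1].copy()
    if n=='top': im=cv2.convertScaleAbs(im,alpha=1.3)
    for P,k in L: cv2.polylines(im,[(((proj(n,P)-[x0,y0]+.5)*8-.5)*16).round().astype(int).reshape(-1,1,2)],True,k,1,16,4)
    out.append(im)
cv2.imwrite('pics/ov1.png',np.hstack(out))"
```

```text
(no output)
```

View pics/ov1.png

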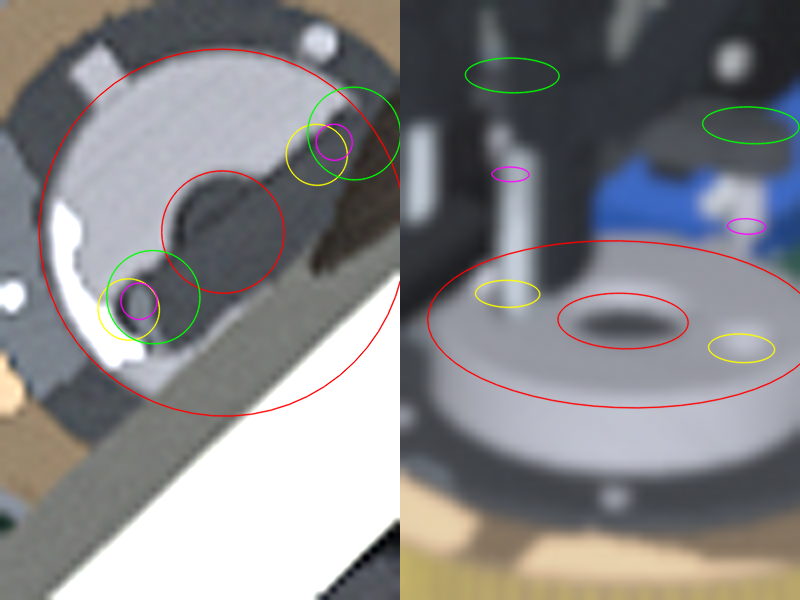

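The overlay shows the top camera drawing the real collar about 11 px right and 7 px below the model. The spanner head is shifted the same way, so that camera has a bias. The side view puts the collar a few mm toward +y. I'll quantify this with intensity profiles.

```bash
python3 -c "
from h import *
s=robot.get_state();t=s['tcp_pos'];M=R.from_quat(s['orientation']).as_matrix();
o=t+M@[.0616,0,.0227];X=M[:,0];Y=-M[:,1]
im=cv2.cvtColor(robot.read_camera('top')[0],7).astype(np.float32)
def prof(n,im,P):
    p=proj(n,P).astype(np.float32);return cv2.remap(im,p[:,:1],p[:,1:],1)[:,0].astype(int)
k=np.arange(-20,21)
print('mm',k.tolist())
for sy in(.014,.018,.022,.026): print('across y=',sy,prof('top',im,np.array([o+Y*sy+X*a*.001+[0,0,.026] for a in k])).tolist())
k2=np.arange(15,50)
for sx in(-.004,0,.004): print('along from y=15 x=',sx,prof('top',im,np.array([o+Y*a*.001+X*sx+[0,0,.026] for a in k2])).tolist())
sd=cv2.cvtColor(robot.read_camera('side')[0],7).astype(int)
for c in(345,346,347): print('side col',c,'rows235-266',sd[235:267,c].tolist())
for r in(242,244,246): print('side row',r,'cols 338-354',sd[r,338:355].tolist())
print('pred tip px',proj('side',[o-Y*.028]))
"
```

```text
mm [-20, -19, -18, -17, -16, -15, -14, -13, -12, -11, -10, -9, -8, -7, -6, -5, -4, -3, -2, -1, 0, 1, 2, 3, 4, 5, 6, 7, 8, 9, 10, 11, 12, 13, 14, 15, 16, 17, 18, 19, 20]
across y= 0.014 [94, 94, 93, 91, 94, 105, 110, 97, 74, 61, 60, 61, 61, 60, 59, 59, 60, 61, 61, 63, 64, 63, 62, 61, 57, 55, 52, 46, 39, 55, 84, 117, 133, 142, 145, 144, 143, 143, 144, 144, 143]
across y= 0.018 [92, 93, 93, 93, 97, 112, 123, 112, 81, 60, 59, 60, 58, 57, 59, 62, 63, 63, 62, 63, 63, 63, 62, 57, 60, 73, 90, 109, 131, 149, 148, 146, 144, 143, 142, 142, 143, 143, 144, 145, 144]
across y= 0.022 [95, 95, 94, 93, 100, 118, 121, 101, 74, 63, 60, 60, 59, 59, 58, 58, 60, 61, 61, 60, 59, 60, 59, 55, 60, 86, 119, 140, 148, 150, 148, 145, 144, 143, 143, 143, 145, 146, 145, 143, 143]
across y= 0.026 [92, 92, 93, 93, 101, 113, 107, 87, 67, 57, 59, 60, 60, 60, 59, 60, 61, 61, 59, 58, 57, 57, 57, 56, 53, 74, 106, 129, 143, 149, 147, 145, 144, 144, 144, 142, 142, 144, 145, 144, 143]
along from y=15 x= -0.004 [62, 62, 63, 63, 62, 61, 60, 60, 60, 59, 60, 61, 61, 58, 66, 87, 101, 101, 100, 95, 90, 113, 156, 207, 231, 239, 24
[... 594 characters left out ...]
 [84, 85, 86, 96, 130, 169, 189, 192, 191, 190, 186, 176, 159, 142, 142, 150, 152, 152, 152, 153, 155, 160, 174, 188, 192, 185, 170, 158, 158, 168, 178, 181]
side col 347 rows235-266 [85, 85, 85, 93, 126, 162, 180, 182, 180, 177, 167, 148, 122, 107, 125, 144, 151, 153, 153, 153, 155, 159, 172, 184, 187, 181, 168, 159, 162, 172, 178, 179]
side row 242 cols 338-354 [103, 115, 148, 182, 189, 172, 167, 184, 192, 182, 150, 115, 101, 95, 86, 74, 65]
side row 244 cols 338-354 [97, 101, 111, 128, 136, 138, 162, 185, 190, 177, 139, 96, 76, 71, 67, 66, 78]
side row 246 cols 338-354 [108, 102, 105, 118, 124, 130, 150, 174, 176, 148, 107, 77, 67, 64, 64, 72, 87]
pred tip px [[345.75578392 246.5856472 ]]
```

Both cameras now agree, relative to the spanner seen in the same view, that it is within about 2 mm of the holes. I'll shift slightly and descend gently, watching the force.

```bash
python3 -m jog '[{"tx":0.15,"ty":-0.1,"tz":0.5,"yaw":-0.005,"jaw":0},{"tx":0.15,"ty":-0.1,"tz":1.2,"yaw":-0.005,"jaw":0},{"tx":0.15,"ty":-0.1,"tz":1.7,"yaw":-0.005,"jaw":0},{"tx":0.15,"ty":-0.1,"tz":2.0,"yaw":-0.005,"jaw":0},{"tx":0.15,"ty":-0.1,"tz":2.3,"yaw":-0.005,"jaw":0},{"tx":0.15,"ty":-0.1,"tz":2.5,"yaw":-0.005,"jaw":0},{"tx":0.15,"ty":-0.1,"tz":2.7,"yaw":-0.005,"jaw":0},{"tx":0.15,"ty":-0.1,"tz":2.8,"yaw":-0.005,"jaw":0},{"tx":0.15,"ty":-0.1,"tz":2.8,"yaw":-0.005,"jaw":0}]'
python3 -c "
from h import *
go(.4645,-.3925,.0987,40)"
```

```text
time: 6.85
tcp_pos: [0.4642, -0.3927, 0.1108]
orientation: [0.94, 0.342, -0.0, 0.0]
ft_force: [-0.5, -0.5, -1.6]
width: 0.013
finger_force: 59.0
t 6.85 cm [0.04 0.01 1.21] yaw 0.001 now [ 0.4642 -0.3927  0.1108] 40.03 tilt [-0. -0. -1.] q [-0.83  0.3   1.54 -0.    1.3   0.04] w 0.013 F [-0.5 -0.5 -1.6]
```

No contact force with the tips 4 mm below the collar's top, so they are in the holes. Keep descending.

```bash
python3 -m jog '[{"tx":0,"ty":0,"tz":0.2,"yaw":0,"jaw":0},{"tx":0,"ty":0,"tz":0.4,"yaw":0,"jaw":0},{"tx":0,"ty":0,"tz":0.6,"yaw":0,"jaw":0},{"tx":0,"ty":0,"tz":0.8,"yaw":0,"jaw":0},{"tx":0,"ty":0,"tz":0.95,"yaw":0,"jaw":0},{"tx":0,"ty":0,"tz":0.95,"yaw":0,"jaw":0},{"tx":0,"ty":0,"tz":0.95,"yaw":0,"jaw":0}]'
python3 -c "
from h import *
go(.4645,-.3925,.0987,40)"
```

```text
time: 7.55
tcp_pos: [0.4642, -0.3927, 0.1013]
orientation: [0.94, 0.342, -0.0, 0.0]
ft_force: [-0.2, 0.1, -1.7]
width: 0.0131
finger_force: 59.0
t 7.55 cm [0.04 0.01 0.26] yaw 0.001 now [ 0.4642 -0.3927  0.1013] 40.03 tilt [-0. -0. -1.] q [-0.83  0.31  1.55 -0.    1.28  0.04] w 0.0131 F [-0.2  0.1 -1.7]
```

```bash
python3 -m jog '[{"tx":0.03,"ty":-0.615,"tz":0,"yaw":0.1,"jaw":0},{"tx":0.12,"ty":-1.22,"tz":0,"yaw":0.2,"jaw":0},{"tx":0.275,"ty":-1.82,"tz":0,"yaw":0.3,"jaw":0},{"tx":0.486,"ty":-2.4,"tz":0,"yaw":0.4,"jaw":0},{"tx":0.754,"ty":-2.95,"tz":0,"yaw":0.5,"jaw":0},{"tx":1.076,"ty":-3.48,"tz":0,"yaw":0.6,"jaw":0},{"tx":1.449,"ty":-3.97,"tz":0,"yaw":0.7,"jaw":0},{"tx":1.868,"ty":-4.42,"tz":0,"yaw":0.8,"jaw":0},{"tx":1.868,"ty":-4.42,"tz":0,"yaw":0.8,"jaw":0},{"tx":1.868,"ty":-4.42,"tz":0,"yaw":0.8,"jaw":0}]'
python3 -c "
from h import *
go(.4645,-.3925,.0987,40);s=robot.get_state();print(s['torque'])
t=s['tcp_pos'];M=R.from_quat(s['orientation']).as_matrix();print(t+M@[.0616,0,.0227])"
```

```text
time: 8.55
tcp_pos: [0.4503, -0.347, 0.1016]
orientation: [0.999, -0.05, 0.0, 0.0]
ft_force: [2.3, -1.4, -2.6]
width: 0.013
finger_force: 59.0
t 8.55 cm [1.86 4.39 0.29] yaw -0.798 now [ 0.4503 -0.347   0.1016] -5.7 tilt [ 0.001 -0.001 -1.   ] q [-0.79  0.23  1.65  0.    1.26  0.88] w 0.013 F [ 2.3 -1.4 -2.6]
[-0.26027328 -0.53919907 -0.21569182]
[ 0.5116602  -0.35313042  0.07894857]
```

```bash
python3 -m jog '[{"tx":0.01,"ty":-0.37,"tz":0,"yaw":0.06,"jaw":0},{"tx":0.03,"ty":-0.615,"tz":0,"yaw":0.1,"jaw":0},{"tx":0.052,"ty":-0.8,"tz":0,"yaw":0.13,"jaw":0},{"tx":0.079,"ty":-0.98,"tz":0,"yaw":0.16,"jaw":0},{"tx":0.1,"ty":-1.1,"tz":0,"yaw":0.18,"jaw":0},{"tx":0.1,"ty":-1.1,"tz":0,"yaw":0.18,"jaw":0}]'
python3 -c "
from h import *
go(.4645,-.3925,.0987,40);s=robot.get_state();print(s['torque'])
t=s['tcp_pos'];M=R.from_quat(s['orientation']).as_matrix();print(t+M@[.0616,0,.0227])"
```

```text
time: 9.15
tcp_pos: [0.4531, -0.3368, 0.1018]
orientation: [0.99, -0.14, 0.001, 0.001]
ft_force: [10.1, -7.3, -5.7]
width: 0.0132
finger_force: 58.6
t 9.15 cm [2.63 5.03 0.32] yaw -0.978 now [ 0.4531 -0.3368  0.1018] -16.05 tilt [ 0.002 -0.002 -1.   ] q [-0.78  0.22  1.66  0.    1.25  1.08] w 0.0132 F [10.1 -7.3 -5.7]
[-0.98064767 -1.58618392  0.12994417]
[ 0.51239101 -0.35391752  0.07928162]
```

The force jumped to about 12 N, so the nose is against the post. One small extra push to confirm, then back off to relax, lift out and look.

```bash
python3 -m jog '[{"tx":0.01,"ty":-0.18,"tz":0,"yaw":0.03,"jaw":0},{"tx":0.01,"ty":-0.18,"tz":0,"yaw":0.03,"jaw":0},{"tx":0.01,"ty":-0.18,"tz":0,"yaw":0.03,"jaw":0}]'
python3 -c "
from h import *
a,_=robot.read_camera('top');b,_=robot.read_camera('side')
go(.4645,-.3925,.0987,40)
a=cv2.resize(a[205:295,345:428],None,fx=4.8,fy=4.8,interpolation=2);b=cv2.resize(b[225:315,297:380],None,fx=4.8,fy=4.8,interpolation=2)
cv2.imwrite('pics/both2.png',cv2.cvtColor(np.hstack([a,b]),4))"
```

```text
time: 9.45
tcp_pos: [0.4541, -0.3355, 0.1019]
orientation: [0.988, -0.154, 0.002, 0.001]
ft_force: [14.9, -9.4, -7.2]
width: 0.013
finger_force: 58.6
t 9.55 cm [2.72 5.11 0.34] yaw -1.008 now [ 0.4541 -0.3356  0.1019] -17.73 tilt [ 0.003 -0.003 -1.   ] q [-0.77  0.22  1.66  0.    1.25  1.11] w 0.013 F [15.6 -9.4 -7. ]
```

View pics/both2.png

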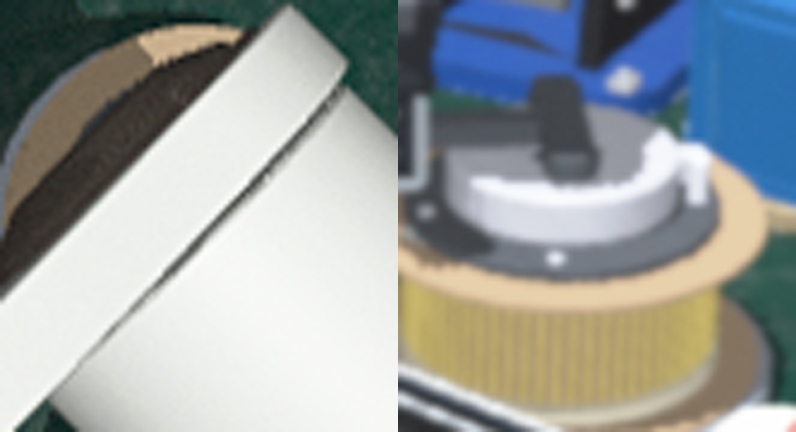

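In the side half, the nose at (660,145) is right against the post at (695,160). The arm covers the collar in the top half. Relax and lift out.

```bash
python3 -m jog '[{"tx":0.003,"ty":0.18,"tz":0,"yaw":-0.03,"jaw":0},{"tx":0.008,"ty":0.31,"tz":0,"yaw":-0.05,"jaw":0},{"tx":0.008,"ty":0.31,"tz":0,"yaw":-0.05,"jaw":0},{"tx":0.008,"ty":0.31,"tz":0,"yaw":-0.05,"jaw":0}]'
python3 -m jog '[{"tx":0,"ty":0,"tz":-0.3,"yaw":0,"jaw":0},{"tx":0,"ty":0,"tz":-0.8,"yaw":0,"jaw":0},{"tx":0,"ty":0,"tz":-1.5,"yaw":0,"jaw":0},{"tx":0,"ty":0,"tz":-2.5,"yaw":0,"jaw":0},{"tx":0,"ty":0,"tz":-4,"yaw":0,"jaw":0},{"tx":0,"ty":0,"tz":-5,"yaw":0,"jaw":0},{"tx":0,"ty":0,"tz":-5,"yaw":0,"jaw":0}]'
python3 -c "
from h import *
go(.4389,-.1783,.0227,-18.4)"
```

```text
time: 9.95
tcp_pos: [0.4524, -0.3379, 0.1016]
orientation: [0.992, -0.129, 0.001, 0.0]
ft_force: [5.5, -3.0, -2.7]
width: 0.0128
finger_force: 59.3
time: 10.65
tcp_pos: [0.4524, -0.3378, 0.1534]
orientation: [0.991, -0.13, 0.001, 0.001]
ft_force: [-0.6, -0.0, -1.1]
width: 0.0129
finger_force: 60.0
t 10.65 cm [ -5.45 -15.08  13.04] yaw 0.06 now [ 0.4524 -0.3378  0.1534] -14.96 tilt [ 0.002 -0.002 -1.   ] q [-0.78  0.18  1.6  -0.    1.36  1.05] w 0.0129 F [-0.6 -0.  -1.1]
```

```bash
python3 -m jog '[{"tx":-1,"ty":-3,"tz":0,"yaw":0.03,"jaw":0},{"tx":-2.6,"ty":-7,"tz":0,"yaw":0.06,"jaw":0},{"tx":-4,"ty":-11,"tz":0,"yaw":0.06,"jaw":0},{"tx":-5.45,"ty":-15.1,"tz":0,"yaw":0.06,"jaw":0},{"tx":-5.45,"ty":-15.1,"tz":2,"yaw":0.06,"jaw":0},{"tx":-5.45,"ty":-15.1,"tz":5,"yaw":0.06,"jaw":0},{"tx":-5.45,"ty":-15.1,"tz":8,"yaw":0.06,"jaw":0},{"tx":-5.45,"ty":-15.1,"tz":10.5,"yaw":0.06,"jaw":0},{"tx":-5.45,"ty":-15.1,"tz":11.5,"yaw":0.06,"jaw":0},{"tx":-5.45,"ty":-15.1,"tz":11.5,"yaw":0.06,"jaw":0}]' >/dev/null
python3 -m jog '[{"tx":0,"ty":0,"tz":0.4,"yaw":0,"jaw":0},{"tx":0,"ty":0,"tz":0.8,"yaw":0,"jaw":0},{"tx":0,"ty":0,"tz":1.1,"yaw":0,"jaw":0},{"tx":0,"ty":0,"tz":1.1,"yaw":0,"jaw":0},{"tx":0,"ty":0,"tz":1.1,"yaw":0,"jaw":0}]'
python3 -c "
from h import *
go(.4389,-.1783,.0227,-18.4)"
```

```text
time: 12.15
tcp_pos: [0.4383, -0.1774, 0.0256]
orientation: [0.987, -0.16, 0.0, 0.0]
ft_force: [1.5, 0.1, -2.2]
width: 0.0129
finger_force: 60.0
t 12.15 cm [0.08 0.07 0.29] yaw -0.0 now [ 0.4383 -0.1774  0.0256] -18.41 tilt [ 0. -0. -1.] q [-0.55  0.14  1.94 -0.    1.06  1.34] w 0.0129 F [ 1.5  0.1 -2.2]
```

```bash
python3 -m jog '[{"tx":0,"ty":0,"tz":0.1,"yaw":0,"jaw":0},{"tx":0,"ty":0,"tz":0.2,"yaw":0,"jaw":0},{"tx":0,"ty":0,"tz":0.28,"yaw":0,"jaw":0},{"tx":0,"ty":0,"tz":0.28,"yaw":0,"jaw":0},{"tx":0,"ty":0,"tz":0.28,"yaw":0,"jaw":0}]'
python3 -c "
from h import *
go(.4389,-.1783,.0227,-18.4)"
```

```text
time: 12.65
tcp_pos: [0.4383, -0.1774, 0.0227]
orientation: [0.987, -0.16, 0.0, 0.0]
ft_force: [-2.5, 0.4, 5.4]
width: 0.0128
finger_force: 60.9
t 12.65 cm [0.09 0.07 0.  ] yaw -0.0 now [ 0.4383 -0.1774  0.0227] -18.41 tilt [ 0. -0. -1.] q [-0.55  0.14  1.95 -0.    1.06  1.34] w 0.0128 F [-2.5  0.4  5.4]
```

The spanner is resting on the mat again: force up, at the same height as at the grasp. Release, then rise straight up.

```bash
python3 -m jog '[{"tx":0,"ty":0,"tz":0,"yaw":0,"jaw":20},{"tx":0,"ty":0,"tz":0,"yaw":0,"jaw":40},{"tx":0,"ty":0,"tz":0,"yaw":0,"jaw":60},{"tx":0,"ty":0,"tz":0,"yaw":0,"jaw":60},{"tx":0,"ty":0,"tz":0,"yaw":0,"jaw":60},{"tx":0,"ty":0,"tz":-2,"yaw":0,"jaw":60},{"tx":0,"ty":0,"tz":-5,"yaw":0,"jaw":60},{"tx":0,"ty":0,"tz":-10,"yaw":0,"jaw":60},{"tx":0,"ty":0,"tz":-15,"yaw":0,"jaw":60},{"tx":0,"ty":0,"tz":-20,"yaw":0,"jaw":60}]' | tail -2
python3 -m jog '[{"tx":-5,"ty":-5,"tz":0,"yaw":0,"jaw":60},{"tx":-8,"ty":-10,"tz":0,"yaw":0,"jaw":60},{"tx":-8,"ty":-15,"tz":0,"yaw":0,"jaw":60},{"tx":-8,"ty":-20,"tz":0,"yaw":0,"jaw":60},{"tx":-8,"ty":-25,"tz":0,"yaw":0,"jaw":60},{"tx":-8,"ty":-25,"tz":0,"yaw":0,"jaw":60},{"tx":-8,"ty":-25,"tz":0,"yaw":0,"jaw":60}]'|head -2
python3 -c "
from h import *
a,_=robot.read_camera('top');b,_=robot.read_camera('side')
a=cv2.resize(a[200:335,265:435],None,fx=2.3,fy=2.3,interpolation=2);b=cv2.resize(b[210:345,215:385],None,fx=2.3,fy=2.3,interpolation=2)
cv2.imwrite('pics/end.png',cv2.cvtColor(np.hstack([a,b]),4))"
```

```text
width: 0.0512
finger_force: 0.0
time: 14.35
tcp_pos: [0.4416, 0.0879, 0.2223]
```

View pics/end.png

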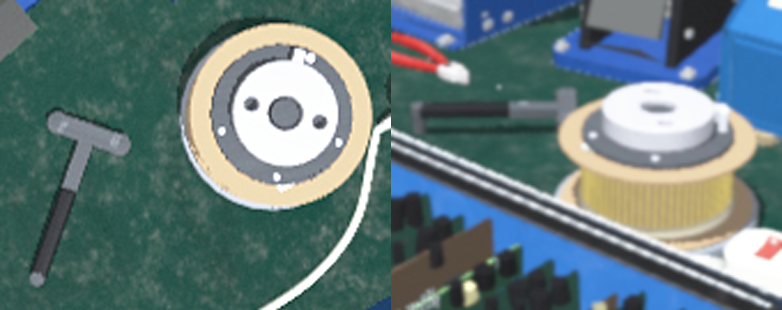

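The nose at (299,57) touches the post at (309,58) in the top half. The spanner lies flat where it was, with its head at (88,132), and the robot is clear. Handing in.

```bash
python3 -c "
from plant import robot
print(robot.sign_off())"
```

```text
the job is handed in; nothing more can be done
None
```

The collar was turned clockwise with the spanner until its nose met the stop post, the spanner was set back down flat on the mat and released, and the job was handed in at about 14.5 s; no verdict came back.

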